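Put the spanners back in their foam inlays

ROBOT

A 6-joint arm with a two-finger parallel gripper is mounted at the origin on the work surface; the furniture and walls round the work are solid. World frame = base frame: x ahead of the robot, y to its left, z up, the work surface at z = 0. Lengths are in mm, angles in rad, forces in N, time in s.
With the tool pointing down it reaches from about 275 to 825 mm from the base axis. Payload 5.2 kg.
Tool frame: the origin (TCP) lies on the centre line of the jaws, within the pads' length; the fingertips stand 19 mm ahead of it and the grasp point (between the pads) is the TCP; z points along the fingers, y is the line along which they close (so a half turn about z gives the same grasp; the last joint's range is limited). The gripper opens to 93 mm and grips with 3 to 60 N. Pads are 15 mm wide; open, the fingers measure 128 mm over their backs; the gripper's body (75 mm by 188 mm) begins 65 mm behind the grasp point.
Start: joints at [-1.5, 0.259, 1.535, -0, 1.348, -0.203], TCP at [148.737, -529.512, 237.653] pointing down, gripper open.
Joint ranges: [-3.14, 3.14], [-0.91, 2.08], [0.19, 2.58], [-1.22, 4.36], [0.22, 2.71], [-3.12, 3.12]. Speed limits (rad/s): [2.57, 2.57, 3.14, 3.14, 3.14, 3.14].

INTERFACE

Orientations are given as a rotation vector (axis times angle).
In Python, from cell import bot, optics, job gives the robot as it stands.
- The arm moves only by the shell command python3 -m inch 'ROWS'. ROWS is JSON, a list of rows, each a list of 3 entries, a list of its own where there are three numbers: the shift along the world's x, y, z in units of 0.2 m (1.0 is 0.2 m), then the turn, a rotation vector about the world's x, y, z in units of pi/2 rad (1.0 is pi/2 rad), then the gripper's target within -1 to 1 (fully open at 1, half-way at 0, shut at -1). A call has 1 to 12 rows; each row is the pose to reach, as a shift and turn from the pose commanded when the call began; what a row does not reach only later rows make up. A row lasts 1/12 s, in which the tool goes at most 41.7 mm and 7.16 degrees, less where a joint would pass 70% of its speed; a pose out of reach is approached as far as the arm can. A call with a number of a shift or a turn outside -1 to 1 is refused whole. A call with a gripper value outside its range is refused whole. The fingers move at their own pace and stop on an object; the grip force is fixed at half the most. Time passes only in rows, so rows that repeat a pose let the fingers close. It gives the time, the measured TCP pose, the force, the opening and the grip force at its end, in the units of the state.
- bot.read_state(): the state, without advancing time (a new reading comes with each control period).
- optics.capture(name): name is "side" or "top"; returns (picture, depth): 384x512x3 uint8, blue, green, red; 384x512 float32, mm along the optical axis (not along the pixel's ray), 0 where there is no reading.
- optics.camera_info(name): a dict with "fx", "fy", "cx", "cy" (pixels), "world_to_cam" (4x4, takes a point from world to camera coordinates). Camera axes: x right, y up, looking along -z (the intrinsics and any distortion apply to the point x, -y, -z); pixel columns grow to the right and rows downward; lengths in mm; the calibration is good to about 2 mm. A picture is of the moment at which its call begins. camera_info takes no time and is no camera call.
- job.close_job(): hands the job in; it is judged then, once.
The state is a dict: "time": time; "joint_pos": joint angles; "qd": joint speeds; "joint_torque": joint torques, N m; "tcp_pos": TCP position; "tool_rot": TCP orientation; "contact_force": force on the tool from outside, world axes, zero at the start; "wrist_torque": the same for the moment, N m; "opening": finger opening in mm; "gripper_force": force on a finger pad.
Only numpy, scipy, OpenCV 4.12 (cv2) and the standard library are available. Lean on these libraries where they do the work, as an engineer would, in place of code of your own. Each camera call takes 0.05 s, during which the arm holds its last target. There are 200 camera calls.

TASK

Pick out the three combination spanners and put each away in the foam pocket cut for its size, shortest in the shortest pocket and longest in the longest, lying flat on the pocket's floor either way round. The shortest was put away wrongly and lies in the longest one's pocket, so it has to come out before that one can go in. Leave the pliers, the screwdriver and the hex key where they lie.

Things in the scene. Friction and masses are not known exactly. Their poses are not given: they have to be found in the camera images.
- spanner_short: Combination spanner of bright bare steel, the shortest of three that look alike but for size: 136 mm long, heads 23 mm wide, 7 mm thick, shaft 9 mm wide, 5 mm thick, 60 to 115 g. Origin: middle of its length and width, on its underside. Its y axis runs along the spanner (+y to the open jaw), z up. It starts wrongly put away, lying in the longest pocket within 10 mm of its middle (underside 16 mm above the worktop).
- spanner_middle: Combination spanner of bright bare steel, the middle one of three that look alike but for size: 167 mm long, heads 30 mm wide, 7 mm thick, shaft 12 mm wide, 5 mm thick, 60 to 115 g. Origin: middle of its length and width, on its underside. Its y axis runs along the spanner (+y to the open jaw), z up. It starts lying flat on the worktop among the other hand tools, roughly pointing away from the robot.
- spanner_long: Combination spanner of bright bare steel, the longest of three that look alike but for size: 206 mm long, heads 39 mm wide, 7 mm thick, shaft 16 mm wide, 5 mm thick, 60 to 115 g. Origin: middle of its length and width, on its underside. Its y axis runs along the spanner (+y to the open jaw), z up. It starts lying flat on the worktop among the other hand tools, roughly pointing away from the robot.
- pocket_short (a point): Centre of the shortest pocket, on its blue floor: 152 mm long, 33 mm wide, 10 mm deep (floor 16 mm, foam top 26 mm above the worktop), cut in one of the three foam inlays; which inlay lies left, middle or right changes. x along the pocket, y across, z up. It belongs to the shortest spanner and starts empty.
- pocket_middle (a point): Centre of the middle-sized pocket, on its blue floor: 183 mm long, 40 mm wide, 10 mm deep (floor 16 mm, foam top 26 mm above the worktop), cut in one of the three foam inlays; which inlay lies left, middle or right changes. x along the pocket, y across, z up. It belongs to the middle spanner and starts empty.
- pocket_long (a point): Centre of the longest pocket, on its blue floor: 222 mm long, 49 mm wide, 10 mm deep (floor 16 mm, foam top 26 mm above the worktop), cut in one of the three foam inlays; which inlay lies left, middle or right changes. x along the pocket, y across, z up. It belongs to the longest spanner; the shortest spanner lies in it at the start.
- drawer_tray: Shallow grey steel tray, fixed, 258 x 264 mm; origin: middle of its underside. In it lie three fixed black foam inlays side by side, 84 mm apart, each 246 mm long with one blue-floored pocket. A finger trough 64 mm long crosses all pockets at mid-length, its floor 8 mm above the worktop, open at both sides, the tray's lip no higher: fingers can straddle a shaft there and reach below it.
- pliers: Combination pliers with red sleeves, 185 x 77 x 15 mm, lying on the worktop, long axis along its y axis, origin at the middle of its underside. Bystander: not to be moved.
- screwdriver: Screwdriver with a yellow and black handle, 184 mm long, 34 mm thick at the handle, lying on the worktop along its y axis, origin at the middle of its underside. Bystander: not to be moved.
- hex_key: L-shaped hexagon key of dull bare steel, 93 x 33 x 7 mm, lying on the worktop to the right of the other tools, long arm along its y axis, origin at the middle of its underside. Bystander: not to be moved.

How it is judged (in metres and radians):
At the end, for the whole second after the job is handed in: Each spanner lies at rest and flat (within 0.06 rad) on the floor of its own pocket: its middle within 12 mm of the pocket's centre along the pocket, 10 mm across and 4 mm in height, its length within 0.15 rad of the pocket's, either way round (x of spanner_short in the frame of pocket_short between -0.012 and 0.012 m and y of spanner_short in the frame of pocket_short between -0.01 and 0.01 m and z of spanner_short in the frame of pocket_short between -0.004 and 0.004 m and angle between the y axis of spanner_short and the x axis of pocket_short, either way round below 0.15 rad and angle between each of spanner_short, spanner_middle, spanner_long's own z axis and vertical below 0.06 rad and linear speed of each of spanner_short, spanner_middle, spanner_long below 0.01 m/s and angular speed of each of spanner_short, spanner_middle, spanner_long below 0.1 rad/s and x of spanner_middle in the frame of pocket_middle between -0.012 and 0.012 m and y of spanner_middle in the frame of pocket_middle between -0.01 and 0.01 m and z of spanner_middle in the frame of pocket_middle between -0.004 and 0.004 m and angle between the y axis of spanner_middle and the x axis of pocket_middle, either way round below 0.15 rad and x of spanner_long in the frame of pocket_long between -0.012 and 0.012 m and y of spanner_long in the frame of pocket_long between -0.01 and 0.01 m and z of spanner_long in the frame of pocket_long between -0.004 and 0.004 m and angle between the y axis of spanner_long and the x axis of pocket_long, either way round below 0.15 rad); the robot touches nothing.
It fails at once if the pliers are moved by more than 30 mm (distance of pliers from where it was at the start of the episode above 0.03 m).
It fails at once if the screwdriver is moved by more than 30 mm (distance of screwdriver from where it was at the start of the episode above 0.03 m).
It fails at once if the hex_key is moved by more than 30 mm (distance of hex_key from where it was at the start of the episode above 0.03 m).
It also fails if it takes over 80 s, if anything falls off the work surface, if the arm or the gripper's body presses on something with over 40 N, if the wrist force passes 120 N, or if a joint passes its speed limit or range.

## Working session

There is one attempt and no reset: what is moved stays moved. The work goes in short steps, Python scripts to look and compute and a shell command to move; the robot and the scene stay as the last step left them, time stands still between calls to the robot, and variables do not carry over. Pictures are saved under pics/ and viewed, at most 14 in all, crops included, and the job is handed in when it is done.

```bash
ls; mkdir -p pics; python3 - <<'E'
from cell import bot,optics,job
import cv2,numpy as np
print(bot.read_state())
for n in("top","side"):
    im,d=optics.capture(n); cv2.imwrite(f"pics/{n}0.png",im); np.save(f"pics/{n}0_d.npy",d); i=optics.camera_info(n); print(n,i)
E
```

```text
pics
{'time': 0.0, 'joint_pos': array([-1.49980180e+00,  2.59333517e-01,  1.53607752e+00, -3.16472863e-05,
        1.34802208e+00, -2.02767706e-01]), 'qd': array([ 0.00122329, -0.00070517, -0.00180843, -0.00182398,  0.00084092,
        0.00067138]), 'joint_torque': array([ 1.00076084e-04, -4.37312007e+01, -2.84004360e+01,  7.17485882e-02,
        4.12798254e-02, -1.48517856e-04]), 'tcp_pos': array([ 148.68680393, -528.977838  ,  236.8250337 ]), 'tool_rot': array([-3.11038463e+00, -4.28443154e-01, -1.41889227e-04]), 'contact_force': array([ 0.27405923, -0.52912873,  0.73422959]), 'wrist_torque': array([ 0.00962412, -0.04694589, -0.00331844]), 'gripper_force': 0.0, 'opening': 92.6853201078888}
top {'fx': 393.7690421488443, 'fy': 393.7690421488443, 'cx': 255.73421606682757, 'cy': 194.42137894661033, 'world_to_cam': array([[ 1.35865372e-02, -9.99885098e-01, -6.72280614e-03,
        -3.55426219e+01],
       [ 9.94452556e-01,  1.28107571e-02,  1.04403059e-01,
        -4.99510062e+02],
       [-1.04304939e-01, -8.10398780e-03,  9.94512345e-01,
        -1.07672189e+03],
       [ 0.00000000e+00,  0.00000000e+00,  0.00000000e+00,
         1.00000000e+00]])}
side {'fx': 413.6304466521632, 'fy': 413.6304466521632, 'cx': 260.1529358676201, 'cy': 200.47383003641414, 'world_to_cam': array([[-9.93977523e-01, -1.09578452e-01,  1.11621163e-03,
         4.87555335e+02],
       [ 5.27152076e-02, -4.69195983e-01,  8.81519277e-01,
        -8.09053613e+01],
       [-9.60717957e-02,  8.76269190e-01,  4.72146712e-01,
        -1.34385113e+03],
       [ 0.00000000e+00,  0.00000000e+00,  0.00000000e+00,
         1.00000000e+00]])}
```

View pics/top0.png

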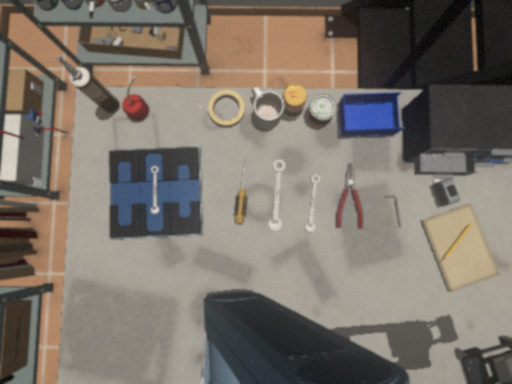

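View pics/side0.png

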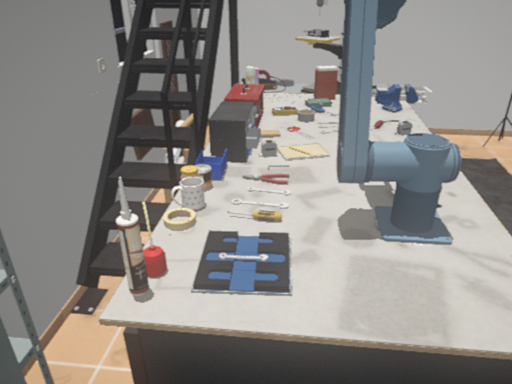

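The top view shows the tray at px (155,192), with the short spanner in its middle inlay. The screwdriver is at (241,190), the long spanner at (278,195), the middle one at (313,203), the pliers at (349,200) and the hex key at (395,210). The side view shows the same tools: tray (245,262), short spanner (243,257), long (260,204), middle (269,190).

```bash
cat > h.py <<'E'
import cv2,numpy as np
from cell import bot,optics,job
def ray(n,u,v):
    i=optics.camera_info(n);M=i["world_to_cam"];R=M[:3,:3];c=-R.T@M[:3,3]
    d=R.T@np.array([(u-i["cx"])/i["fx"],-(v-i["cy"])/i["fy"],-1.]);return c,d
def plane(n,u,v,z):
    c,d=ray(n,u,v);return c+d*(z-c[2])/d[2]
def proj(n,p):
    i=optics.camera_info(n);M=i["world_to_cam"];q=M[:3,:3]@np.asarray(p,float)+M[:3,3]
    return np.array([i["cx"]+i["fx"]*q[0]/-q[2], i["cy"]-i["fy"]*q[1]/-q[2]])
def tri(p1,p2):
    (c1,d1),(c2,d2)=ray("top",*p1),ray("side",*p2)
    s=np.linalg.lstsq(np.c_[d1,-d2],c2-c1,rcond=None)[0];a,b=c1+s[0]*d1,c2+s[1]*d2
    return (a+b)/2,np.linalg.norm(a-b)
def hgt(n,d,m):   # median world height of mask from depth
    i=optics.camera_info(n);v,u=np.nonzero(m&(d>0));out=[]
    for a,b in zip(u,v):
        c,r=ray(n,a,b);out.append((c+r*d[b,a])[2])
    return np.median(out) if out else None
def mask(im,roi,thr):
    x,y,w,h=roi;m=np.zeros(im.shape[:2],np.uint8)
    c=im[y:y+h,x:x+w].astype(int);m[y:y+h,x:x+w]=((c.min(2)>thr))*255
    k,l,s,_=cv2.connectedComponentsWithStats(m)
    return l==1+np.argmax(s[1:,4]) if k>1 else m>0
def spanner(n,im,roi,thr,z):
    m=mask(im,roi,thr);v,u=np.nonzero(m)
    P=np.array([plane(n,a,b,z)[:2] for a,b in zip(u,v)])
    (cx,cy),(w,h),a=cv2.minAreaRect(P.astype(np.float32))
    _,e=cv2.PCACompute(P,None)[:2];e=e[0]*np.sign(e[0][0])
    t=(P-P.mean(0))@e;f=np.array([-e[1],e[0]]);s=(P-P.mean(0))@f
    mid=P.mean(0)+e*(t.max()+t.min())/2+f*(s.max()+s.min())/2
    sh=np.abs(t)<0.2*np.ptp(t)
    return m,dict(mid=mid.round(1),yaw=round(float(np.arctan2(e[1],e[0])),3),L=round(np.ptp(t),1),W=round(np.ptp(s),1),shaft=(P.mean(0)+e*t[sh].mean()+f*s[sh].mean()).round(1),
      pxc=(u.mean().round(2),v.mean().round(2)))
E
python3 - <<'E'
from h import *
T,S=cv2.imread("pics/top0.png"),cv2.imread("pics/side0.png");dt,ds=np.load("pics/top0_d.npy"),np.load("pics/side0_d.npy")
rt=dict(short=(146,160,20,60),long=(264,153,26,84),mid=(300,168,24,70)); rs=dict(short=(212,248,66,18),long=(228,196,64,14),mid=(244,185,52,10))
for k in rt:
    z=23 if k=="short" else 7
    for thr in(150,175):
        a,A=spanner("top",T,rt[k],thr,z);b,B=spanner("side",S,rs[k],thr,z)
        p,e=tri(A["pxc"],B["pxc"]);print(k,thr,"top",A,"\n  side",B,"\n  tri",p.round(1),round(e,1),"depthz",hgt("top",dt,a),hgt("side",ds,b))
hs=cv2.cvtColor(T,cv2.COLOR_BGR2HSV);m=(cv2.inRange(hs,(95,90,40),(125,255,255))>0);m[:,:100]=0;m[:,210:]=0;m[:140]=0;m[245:]=0
v,u=np.nonzero(m)
P=np.array([plane("top",a,b,16)[:2] for a,b in zip(u,v)])
print("blue extents",P.min(0),P.max(0),len(P))
# columns profile
for c in range(105,206,2):
    r=np.nonzero(m[:,c])[0]; print(c,(r.min(),r.max(),len(r)) if len(r) else None,end=' ')
cv2.imwrite("pics/crop.png",cv2.hconcat([cv2.resize(T[145:245,100:210],None,fx=3.5,fy=3.5,interpolation=0),cv2.resize(T[145:245,230:330],None,fx=3.5,fy=3.5,interpolation=0)]))
E
```

```text
short 150 top {'mid': array([475.3, 255.3]), 'yaw': 0.054, 'L': np.float64(62.0), 'W': np.float64(19.7), 'shaft': array([464.5, 252.9]), 'pxc': (np.float64(154.73), np.float64(204.77))} 
  side {'mid': array([510.7, 259.7]), 'yaw': 0.049, 'L': np.float64(135.6), 'W': np.float64(28.7), 'shaft': array([508.8, 262. ]), 'pxc': (np.float64(243.49), np.float64(256.39))} 
  tri [488.3 257.2  20. ] 41.4 depthz 21.540547675198013 20.664924705029193
short 175 top {'mid': array([451.9, 253.1]), 'yaw': -1.139, 'L': np.float64(16.0), 'W': np.float64(9.2), 'shaft': array([451.5, 252.2]), 'pxc': (np.float64(154.95), np.float64(210.16))} 
  side {'mid': array([510.5, 257.5]), 'yaw': 0.051, 'L': np.float64(134.7), 'W': np.float64(23.9), 'shaft': array([504.3, 261.6]), 'pxc': (np.float64(244.06), np.float64(256.27))} 
  tri [479.9 256.7  20.4] 55.0 depthz 23.24646710809111 20.981639450847638Traceback (most recent call last):
  File "<stdin>", line 7, in <module>
  File "h.py", line 27, in spanner
    P=np.array([plane(n,a,b,z)[:2] for a,b in zip(u,v)])
                ~~~~~^^^^^^^^^
  File "h.py", line 7, in plane
    c,d=ray(n,u,v);return c+d*(z-c[2])/d[2]
        ~~~^^^^^^^
  File "h.py", line 4, in ray
    i=optics.camera_info(n);M=i["world_to_cam"];R=M[:3,:3];c=-R.T@M[:3,3]
ValueError: time passes only in moves, steps and waits
```

View pics/crop.png

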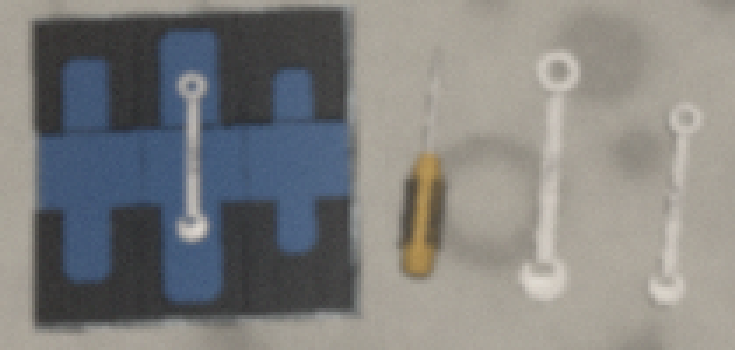

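The crop shows the middle pocket on the left (crop x 87), the long pocket in the centre (190, holding the short spanner), and the short pocket on the right (295). Both loose spanners have the ring at the far end and the jaw at the near end.

```bash
cat > m2.py <<'E'
from h import *
T,S=cv2.imread("pics/top0.png"),cv2.imread("pics/side0.png");dt,ds=np.load("pics/top0_d.npy"),np.load("pics/side0_d.npy")
def cm(im,roi,thr):
    g=im.min(2);d=g.astype(int)-cv2.medianBlur(g,51).astype(int);x,y,w,h=roi
    m=np.zeros(g.shape,np.uint8);m[y:y+h,x:x+w]=(d[y:y+h,x:x+w]>thr)*255
    m=cv2.morphologyEx(m,cv2.MORPH_CLOSE,np.ones((5,3) if im is T else (3,5)))
    k,l,s,_=cv2.connectedComponentsWithStats(m);return l==1+np.argmax(s[1:,4])
def sp(n,m,z):
    v,u=np.nonzero(m);P=np.array([plane(n,a,b,z)[:2] for a,b in zip(u,v)])
    e=cv2.PCACompute(P,None)[1][0];e=e*np.sign(e[0]);f=np.array([-e[1],e[0]])
    t=P@e;s=P@f;sh=np.abs(t-(t.max()+t.min())/2)<35
    return ((e*(t.max()+t.min())/2+f*np.median(s[sh])).round(1),round(float(np.arctan2(e[1],e[0])),3),round(np.ptp(t),1),round(np.ptp(s),1)),(u.mean(),v.mean())
rt=dict(long=(264,153,26,84),mid=(302,168,22,70)); rs=dict(long=(229,196,62,14),mid=(245,185,49,10))
for k in rt:
  for thr in(20,28):
    a,b=cm(T,rt[k],thr),cm(S,rs[k],thr);A,pa=sp("top",a,6);B,pb=sp("side",b,6);p,e=tri(pa,pb)
    print(k,thr,A,B,"tri",p.round(1),round(e,1),"depth",hgt("top",dt,a),hgt("side",ds,b))
# pockets
hs=cv2.cvtColor(T,cv2.COLOR_BGR2HSV);M=(cv2.inRange(hs,(95,90,40),(125,255,255)));M|=np.uint8(cm(T,(146,160,20,60),10))*255
HS=cv2.cvtColor(S,cv2.COLOR_BGR2HSV);
for k,u0,u1 in(("mid",114,136),("long",142,168),("short",174,197)):
    far,near=[],[]   # row-wise edges outside the trough
    m=M>0;cols=[c for c in range(u0+7,u1-6)]
    xs=[];L=[]
    for r in list(range(150,178))+list(range(206,235)):
        c=np.nonzero(m[r,u0:u1])[0]
        if len(c)>8: L.append((r,c.min()+u0-.5,c.max()+u0+.5))
    L=np.array(L);core=[q for q in L if L[:,0].min()+3<=q[0]<=L[:,0].max()-3]
    left=np.array([plane("top",q[1],q[0],16)[:2] for q in core]);right=np.array([plane("top",q[2],q[0],26)[:2] for q in core])
    def fit(P): return np.polyfit(P[:,0],P[:,1],1)
    fl,fr=fit(left),fit(right)
    ends=[]
    for c in cols:
        r=np.nonzero(m[145:240,c])[0]+145
        ends.append((plane("top",c,r.min()-.5,16)[0],plane("top",c,r.max()+.5,16)[0]))
    a,b=np.median(ends,0);xc=(a+b)/2
    print(k,"x",xc.round(1),"L",(a-b).round(1),"y",((np.polyval(fl,xc)+np.polyval(fr,xc))/2).round(1),"W",(np.polyval(fl,xc)-np.polyval(fr,xc)).round(1),"yaw",np.arctan([fl[0],fr[0]]).round(3))
# heights: blue floor / foam by depth
x=cv2.inRange(hs,(0,0,0),(180,255,60))>0;x[:, :110]=0;x[:,200:]=0;x[:150]=0;x[235:]=0
print("foam z",hgt("top",dt,x));b=np.zeros_like(x);b[212:222,120:130]=1;print("floor z",hgt("top",dt,b));b[:]=0;b[185:198,168:178]=1;print("trough",hgt("top",dt,b))
b[:]=0;b[240:260,270:300]=1;print("table",hgt("top",dt,b))
E
python3 m2.py
```

```text
long 20 (array([502.3, -89.5]), -0.053, np.float64(201.7), np.float64(34.4)) (array([461.6, -85.8]), -0.091, np.float64(42.8), np.float64(8.0)) tri [478.6 -89.3   5. ] 31.4 depth 5.291193969375399 4.665389906937321Traceback (most recent call last):
  File "m2.py", line 16, in <module>
    a,b=cm(T,rt[k],thr),cm(S,rs[k],thr);A,pa=sp("top",a,6);B,pb=sp("side",b,6);p,e=tri(pa,pb)
                        ~~^^^^^^^^^^^^^
  File "m2.py", line 7, in cm
    k,l,s,_=cv2.connectedComponentsWithStats(m);return l==1+np.argmax(s[1:,4])
                                                            ~~~~~~~~~^^^^^^^^^
    return _wrapfunc(a, 'argmax', axis=axis, out=out, **kwds)
    return bound(*args, **kwds)
ValueError: attempt to get argmax of an empty sequence
```

```bash
sed -i 's/for thr in(20,28)/for thr,t2 in((15,8),(22,13))/; s/cm(S,rs\[k\],thr)/cm(S,rs[k],t2)/' m2.py; python3 m2.py
```

```text
long 15 (array([502.2, -88.3]), -0.051, np.float64(201.9), np.float64(37.2)) (array([502.1, -89.1]), -0.047, np.float64(202.0), np.float64(31.5)) tri [495.1 -88.4   6.8] 3.0 depth 5.1613645564887065 5.533626409719318
long 22 (array([502.2, -90.1]), -0.055, np.float64(201.6), np.float64(34.2)) (array([444. , -84.7]), 0.024, np.float64(84.8), np.float64(30.3)) tri [464.4 -88.8   6.7] 53.6 depth 5.394316700126183 6.095661333067028
mid 15 (array([ 481.6, -191.1]), -0.11, np.float64(164.1), np.float64(28.6)) (array([ 480.8, -189.9]), 0.004, np.float64(185.9), np.float64(77.8)) tri [ 468.8 -190.6   10.7] 16.5 depth 4.17414220079263 1.628803886715957
mid 22 (array([ 435.5, -186.2]), -0.082, np.float64(66.2), np.float64(23.4)) (array([ 480.4, -191.9]), -0.085, np.float64(168.9), np.float64(34.3)) tri [ 446.4 -183.7   11.2] 38.2 depth 4.813272798577827 4.38188277893488
mid x 501.0 L 179.5 y 343.0 W 40.0 yaw [0.05  0.056]
long x 505.3 L 219.3 y 259.0 W 49.2 yaw [0.05  0.057]
short x 509.4 L 146.7 y 175.5 W 31.6 yaw [0.059 0.062]
foam z 25.880094622922456
floor z 16.36633840151228
trough 7.52169229235335
table -0.16800140699911026
```

Heights agree: foam 26, floor 16, trough 8, table 0 and spanner tops 5–7 mm. Lengths and widths fit too. Poses, as x, y in mm and yaw in rad:

| Item | x, y | Yaw |
|---|---|---|
| Short spanner | 511.5, 257 | 0.05 |
| Long spanner | 502, -89 | -0.053 |
| Middle spanner | 481, -191.3 | -0.10 |
| Short pocket | 509.4, 175.5 | 0.056 |
| Long pocket | 505.3, 259 | 0.056 |
| Middle pocket | 501, 343 | 0.056 |

Now going to the short spanner.

```bash
python3 -m inch '[[[0.45,1,0],[0,0,-0.142],0],[[0.45,1,0],[0,0,-0.142],0],[[0.45,1,0],[0,0,-0.142],0],[[0.45,1,0],[0,0,-0.142],0],[[0.45,1,0],[0,0,-0.142],0],[[0.45,1,0],[0,0,-0.142],0],[[0.45,1,0],[0,0,-0.142],0],[[0.45,1,0],[0,0,-0.142],0]]'
```

```text
time: 0.77
tcp_pos: [238.9, -329.8, 237.9]
tool_rot: [3.139, 0.082, -0.0]
contact_force: [-0.0, -0.5, -0.1]
opening: 47.9
gripper_force: 0.0
```

```bash
python3 -m inch '[[[0.6,1,0],[0,0,0],0],[[0.6,1,0],[0,0,0],0],[[0.6,1,0],[0,0,0],0],[[0.6,1,0],[0,0,0],0],[[0.6,1,0],[0,0,0],0],[[0.6,1,0],[0,0,0],0],[[0.6,1,0],[0,0,0],0],[[0.6,1,0],[0,0,0],0]]'
python3 -m inch '[[[0.6,1,-0.2],[0,0,0],0],[[0.6,1,-0.2],[0,0,0],0],[[0.6,1,-0.2],[0,0,0],0],[[0.6,1,-0.2],[0,0,0],0],[[0.6,1,-0.2],[0,0,0],0],[[0.6,1,-0.2],[0,0,0],0],[[0.6,1,-0.2],[0,0,0],0],[[0.6,1,-0.2],[0,0,0],0]]'
python3 -m inch '[[[0.162,0.93,-0.4],[0,0,0],0],[[0.162,0.93,-0.4],[0,0,0],0],[[0.162,0.93,-0.4],[0,0,0],0],[[0.162,0.93,-0.4],[0,0,0],0],[[0.162,0.93,-0.4],[0,0,0],0],[[0.162,0.93,-0.4],[0,0,0],0],[[0.162,0.93,-0.4],[0,0,0],0],[[0.162,0.93,-0.4],[0,0,0],0],[[0.162,0.93,-0.4],[0,0,0],0]]'
```

```text
time: 1.43
tcp_pos: [359.6, -130.2, 237.6]
tool_rot: [3.14, 0.083, -0.0]
contact_force: [-0.6, 0.2, -0.5]
opening: 46.3
gripper_force: 0.0
time: 2.1
tcp_pos: [479.6, 69.2, 196.7]
tool_rot: [3.14, 0.08, -0.003]
contact_force: [0.1, -0.5, -1.2]
opening: 46.9
gripper_force: 0.0
time: 2.85
tcp_pos: [512.0, 254.0, 118.5]
tool_rot: [3.14, 0.076, 0.002]
contact_force: [0.2, 1.0, -0.6]
opening: 46.6
gripper_force: 0.0
```

```bash
python3 -m inch '[[[0,0,-0.15],[0,0,0],0],[[0,0,-0.28],[0,0,0],0],[[0,0,-0.36],[0,0,0],0],[[0,0,-0.4],[0,0,0],0],[[0,0,-0.42],[0,0,0],0],[[0,0,-0.438],[0,0,0],0],[[0,0,-0.438],[0,0,0],0],[[0,0,-0.438],[0,0,0],0]]'
python3 - <<'E'
from h import *
im,_=optics.capture("side");cv2.imwrite("pics/g1.png",cv2.resize(im[200:300,170:320],None,fx=4,fy=4))
s=bot.read_state();print(s["tcp_pos"],s["tool_rot"],s["contact_force"])
E
```

```text
time: 3.52
tcp_pos: [512.0, 256.4, 31.1]
tool_rot: [-3.14, -0.079, -0.003]
contact_force: [0.3, 0.0, 0.0]
opening: 46.1
gripper_force: 0.0
[511.97344414 256.56910098  31.17812699] [-3.14012536e+00 -7.96011514e-02 -3.10843954e-03] [-0.20022918  0.06747098  0.06170009]
```

View pics/g1.png

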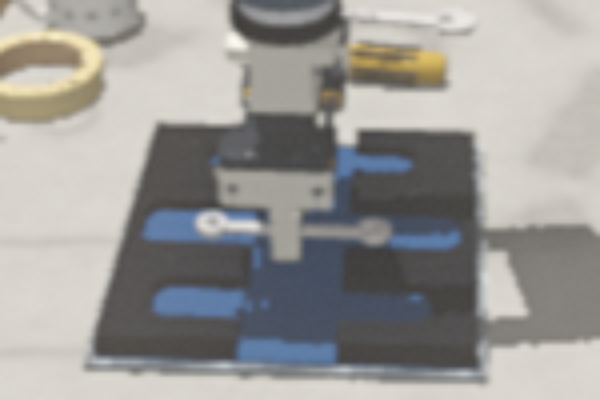

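The side crop shows the fingers straddling the shaft at crop (285,235), about mid-shaft and inside the trough. Closing and lifting.

```bash
python3 -m inch '[[[0,0,0],[0,0,0],-1],[[0,0,0],[0,0,0],-1],[[0,0,0],[0,0,0],-1],[[0,0,0],[0,0,0],-1],[[0,0,0],[0,0,0],-1],[[0,0,0],[0,0,0],-1],[[0,0,0],[0,0,0],-1],[[0,0,0],[0,0,0],-1]]'
python3 -m inch '[[[0,0,0.05],[0,0,0],-1],[[0,0,0.15],[0,0,0],-1],[[0,0,0.25],[0,0,0],-1],[[0,0,0.25],[0,0,0],-1],[[0,0,0.25],[0,0,0],-1]]'
```

```text
time: 4.23
tcp_pos: [511.1, 256.5, 30.1]
tool_rot: [-3.141, -0.08, 0.0]
contact_force: [-0.4, 0.1, -0.1]
opening: 8.8
gripper_force: 30.0
time: 4.65
tcp_pos: [512.1, 256.8, 81.5]
tool_rot: [-3.14, -0.08, -0.005]
contact_force: [-1.4, -0.1, -0.0]
opening: 8.3
gripper_force: 30.0
```

```bash
python3 -m inch '[[[-0.01,-0.2,0],[0,0,0],-1],[[-0.01,-0.405,0],[0,0,0],-1],[[-0.01,-0.405,0],[0,0,0],-1],[[-0.01,-0.405,0],[0,0,0],-1],[[-0.01,-0.405,-0.1],[0,0,0],-1],[[-0.01,-0.405,-0.18],[0,0,0],-1],[[-0.01,-0.405,-0.22],[0,0,0],-1],[[-0.01,-0.405,-0.235],[0,0,0],-1],[[-0.01,-0.405,-0.245],[0,0,0],-1],[[-0.01,-0.405,-0.248],[0,0,0],-1],[[-0.01,-0.405,-0.248],[0,0,0],-1],[[-0.01,-0.405,-0.248],[0,0,0],-1]]'
python3 -m inch '[[[0,0,0],[0,0,0],0],[[0,0,0],[0,0,0],0],[[0,0,0],[0,0,0],0],[[0,0,0],[0,0,0],0],[[0,0,0],[0,0,0],0],[[0,0,0.1],[0,0,0],0],[[0,0,0.3],[0,0,0],0],[[0,0,0.5],[0,0,0],0],[[0,0,0.5],[0,0,0],0],[[0,0,0.5],[0,0,0],0]]'
```

```text
time: 5.65
tcp_pos: [509.7, 175.8, 31.1]
tool_rot: [-3.14, -0.08, -0.002]
contact_force: [0.6, 0.1, -0.2]
opening: 8.6
gripper_force: 30.0
time: 6.48
tcp_pos: [511.1, 175.8, 133.2]
tool_rot: [-3.14, -0.08, -0.01]
contact_force: [-0.0, -0.6, -0.5]
opening: 46.4
gripper_force: 0.0
```

```bash
python3 -m inch '[[[-0.02,-1,0],[0,0,-0.066],0],[[-0.02,-1,0],[0,0,-0.066],0],[[-0.02,-1,0],[0,0,-0.066],0],[[-0.02,-1,0],[0,0,-0.066],0],[[-0.02,-1,0],[0,0,-0.066],0],[[-0.02,-1,0],[0,0,-0.066],0],[[-0.02,-1,0],[0,0,-0.066],0]]'
python3 -m inch '[[[-0.015,-0.322,0],[0,0,0],0],[[-0.015,-0.322,0],[0,0,0],0],[[-0.015,-0.322,-0.1],[0,0,0],0],[[-0.015,-0.322,-0.25],[0,0,0],0],[[-0.015,-0.322,-0.4],[0,0,0],0],[[-0.015,-0.322,-0.48],[0,0,0],0],[[-0.015,-0.322,-0.52],[0,0,0],0],[[-0.015,-0.322,-0.54],[0,0,0],0],[[-0.015,-0.322,-0.543],[0,0,0],0],[[-0.015,-0.322,-0.543],[0,0,0],0],[[-0.015,-0.322,-0.543],[0,0,0],0]]'
cat > pl.py <<'E'
from h import *
import sys
im,_=optics.capture("top");cv2.imwrite(f"pics/{sys.argv[1]}t.png",im);im2,_=optics.capture("side");cv2.imwrite(f"pics/{sys.argv[1]}s.png",im2)
a=cv2.resize(im[145:245,100:210],(440,400));b=cv2.resize(im2[170:300,190:300],(360,400));cv2.imwrite(f"pics/{sys.argv[1]}.png",cv2.hconcat([a,b]))
E
python3 pl.py p1
```

```text
time: 7.07
tcp_pos: [504.2, -26.0, 129.0]
tool_rot: [-3.139, 0.09, 0.004]
contact_force: [0.3, 0.7, -0.3]
opening: 46.3
gripper_force: 0.0
time: 7.98
tcp_pos: [503.1, -88.9, 22.9]
tool_rot: [3.14, -0.082, 0.003]
contact_force: [0.6, 0.1, -1.0]
opening: 46.5
gripper_force: 0.0
```

View pics/p1.png

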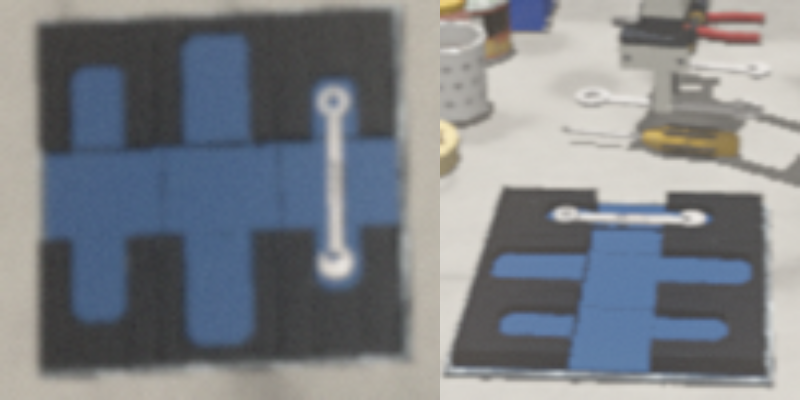

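The short spanner lies central and flat in the short pocket (crop 333,183). The gripper straddles the long spanner's shaft. Gripping and lifting.

```bash
python3 -m inch '[[[0,0,0],[0,0,0],-1],[[0,0,0],[0,0,0],-1],[[0,0,0],[0,0,0],-1],[[0,0,0],[0,0,0],-1],[[0,0,0],[0,0,0],-1],[[0,0,0],[0,0,0],-1],[[0,0,0.05],[0,0,0],-1],[[0,0,0.2],[0,0,0],-1],[[0,0,0.4],[0,0,0],-1],[[0,0,0.4],[0,0,0],-1],[[0,0,0.4],[0,0,0],-1]]'; python3 pl.py p2; python3 -c "
import cv2;a=cv2.imread('pics/p2s.png')[140:270,180:310];cv2.imwrite('pics/p2c.png',cv2.resize(a,(560,560)))"
```

```text
time: 9.0
tcp_pos: [503.9, -89.6, 104.6]
tool_rot: [3.138, -0.083, 0.009]
contact_force: [-0.5, -0.3, 0.0]
opening: 13.7
gripper_force: 30.0
```

View pics/p2c.png

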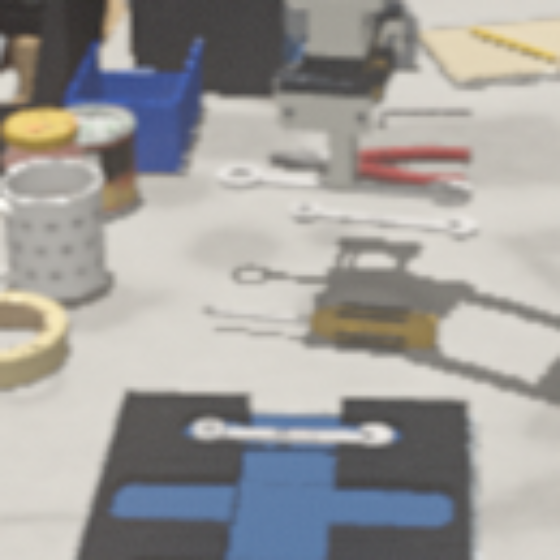

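The long spanner is held level, spanning crop (235,175) to (455,190). Carrying it to the long pocket.

```bash
python3 -m inch '[[[0.01,0.15,0],[0,0,0.068],-1],[[0.01,0.33,0],[0,0,0.068],-1],[[0.01,0.52,0],[0,0,0.068],-1],[[0.01,0.7,0],[0,0,0.068],-1],[[0.01,0.87,0],[0,0,0.068],-1],[[0.01,1,0],[0,0,0.068],-1],[[0.01,1,0],[0,0,0.068],-1]]'
python3 -m inch '[[[0.005,0.17,0],[0,0,0],-1],[[0.005,0.35,0],[0,0,0],-1],[[0.005,0.53,0],[0,0,0],-1],[[0.005,0.68,0],[0,0,0],-1],[[0.005,0.74,0],[0,0,0],-1],[[0.005,0.74,0],[0,0,0],-1],[[0.005,0.74,-0.1],[0,0,0],-1],[[0.005,0.74,-0.2],[0,0,0],-1],[[0.005,0.74,-0.25],[0,0,0],-1],[[0.005,0.74,-0.25],[0,0,0],-1],[[0.005,0.74,-0.25],[0,0,0],-1]]'; python3 pl.py p3
```

```text
time: 9.68
tcp_pos: [502.1, 115.3, 100.1]
tool_rot: [-3.139, -0.091, 0.006]
contact_force: [-0.0, 0.6, -0.5]
opening: 14.1
gripper_force: 30.0
time: 10.6
tcp_pos: [504.7, 257.8, 51.1]
tool_rot: [3.14, 0.083, -0.004]
contact_force: [0.1, -0.5, 0.4]
opening: 14.2
gripper_force: 30.0
```

View pics/p3.png

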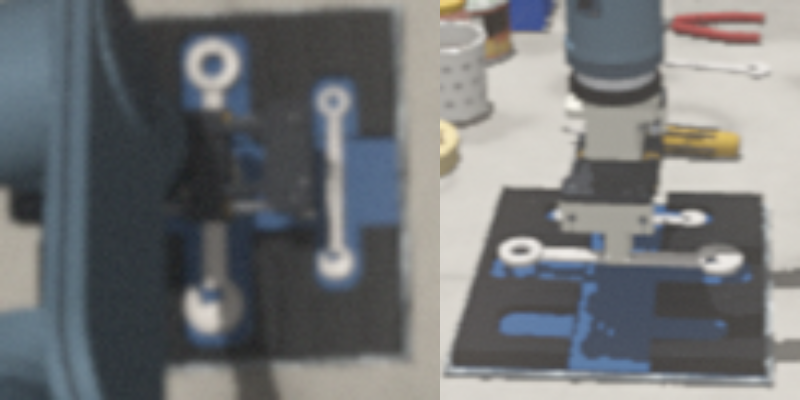

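Held over the long pocket (crop x 213, rows 35–335 against the pocket's 33–347). It sits about 2 mm too far forward, so I'll correct that, lower and release.

```bash
python3 -m inch '[[[-0.01,0,-0.02],[0,0,0],-1],[[-0.01,0,-0.04],[0,0,0],-1],[[-0.01,0,-0.055],[0,0,0],-1],[[-0.01,0,-0.063],[0,0,0],-1],[[-0.01,0,-0.068],[0,0,0],-1],[[-0.01,0,-0.068],[0,0,0],-1],[[-0.01,0,-0.068],[0,0,0],-1]]'
python3 -m inch '[[[0,0,0],[0,0,0],0],[[0,0,0],[0,0,0],0],[[0,0,0],[0,0,0],0],[[0,0,0],[0,0,0],0],[[0,0,0],[0,0,0],0],[[0,0,0.1],[0,0,0],0],[[0,0,0.3],[0,0,0],0],[[0,0,0.46],[0,0,0],0],[[0,0,0.46],[0,0,0],0],[[0,0,0.46],[0,0,0],0]]'
python3 -m inch '[[[-0.06,-1,0],[0,0,-0.1],0],[[-0.06,-1,0],[0,0,-0.1],0],[[-0.06,-1,0],[0,0,-0.1],0],[[-0.06,-1,0],[0,0,-0.1],0],[[-0.06,-1,0],[0,0,-0.1],0],[[-0.06,-1,0],[0,0,-0.1],0],[[-0.06,-1,0],[0,0,-0.1],0]]'
python3 -m inch '[[[-0.05,-1,0],[0,0,0],0],[[-0.05,-1,0],[0,0,0],0],[[-0.05,-1,0],[0,0,0],0],[[-0.05,-1,0],[0,0,0],0],[[-0.05,-1,0],[0,0,0],0],[[-0.05,-1,0],[0,0,0],0],[[-0.05,-1,0],[0,0,0],0]]'
```

```text
time: 11.28
tcp_pos: [503.2, 259.2, 38.2]
tool_rot: [3.14, 0.085, 0.0]
contact_force: [0.1, -0.0, -0.2]
opening: 14.1
gripper_force: 30.0
time: 12.12
tcp_pos: [504.7, 259.6, 132.6]
tool_rot: [-3.139, -0.085, -0.008]
contact_force: [-0.5, -0.1, -0.3]
opening: 46.5
gripper_force: 0.0
time: 12.7
tcp_pos: [490.2, 57.5, 129.0]
tool_rot: [-3.137, 0.169, 0.004]
contact_force: [0.0, 0.2, 0.2]
opening: 46.6
gripper_force: 0.0
time: 13.28
tcp_pos: [481.1, -141.0, 129.3]
tool_rot: [-3.136, 0.165, 0.002]
contact_force: [0.4, 0.4, -1.0]
opening: 46.4
gripper_force: 0.0
```

```bash
python3 -m inch '[[[0,-0.2,0],[0,0,0],0],[[0,-0.253,0],[0,0,0],0],[[0,-0.253,-0.1],[0,0,0],0],[[0,-0.253,-0.25],[0,0,0],0],[[0,-0.253,-0.4],[0,0,0],0],[[0,-0.253,-0.48],[0,0,0],0],[[0,-0.253,-0.52],[0,0,0],0],[[0,-0.253,-0.54],[0,0,0],0],[[0,-0.253,-0.543],[0,0,0],0],[[0,-0.253,-0.543],[0,0,0],0],[[0,-0.253,-0.543],[0,0,0],0]]'
python3 pl.py p4
python3 -m inch '[[[0,0,0],[0,0,0],-1],[[0,0,0],[0,0,0],-1],[[0,0,0],[0,0,0],-1],[[0,0,0],[0,0,0],-1],[[0,0,0],[0,0,0],-1],[[0,0,0],[0,0,0],-1],[[0,0,0.05],[0,0,0],-1],[[0,0,0.2],[0,0,0],-1],[[0,0,0.4],[0,0,0],-1],[[0,0,0.4],[0,0,0],-1],[[0,0,0.4],[0,0,0],-1]]'
```

```text
time: 14.2
tcp_pos: [482.1, -191.6, 22.8]
tool_rot: [3.136, -0.161, 0.003]
contact_force: [-0.5, 0.0, -0.6]
opening: 46.4
gripper_force: 0.0
time: 15.22
tcp_pos: [482.8, -192.6, 104.5]
tool_rot: [3.134, -0.162, 0.008]
contact_force: [-0.1, -0.4, -1.5]
opening: 10.7
gripper_force: 30.0
```

View pics/p4.png

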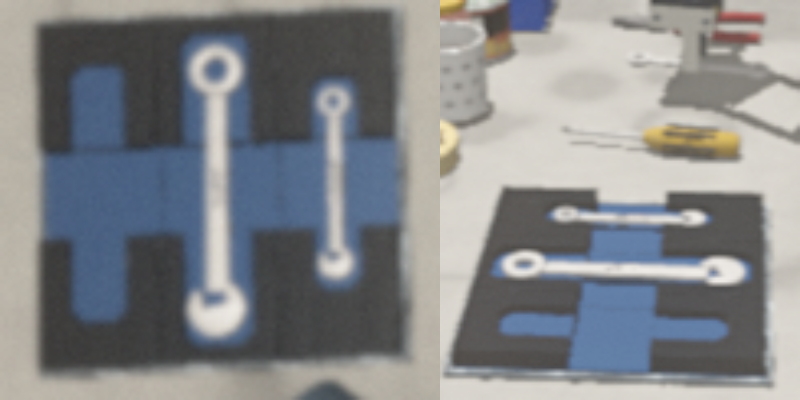

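The long spanner lies central and flat in its pocket (crop 215,190). The middle one is gripped at 10.7 mm opening and lifted. Carrying it to the left pocket.

```bash
python3 -m inch '[[[0.04,0.15,0],[0,0,0.1],-1],[[0.04,0.33,0],[0,0,0.1],-1],[[0.04,0.52,0],[0,0,0.1],-1],[[0.04,0.7,0],[0,0,0.1],-1],[[0.04,0.87,0],[0,0,0.1],-1],[[0.04,1,0],[0,0,0.1],-1],[[0.04,1,0],[0,0,0.1],-1]]'
python3 -m inch '[[[0.04,0.15,0],[0,0,0],-1],[[0.04,0.33,0],[0,0,0],-1],[[0.04,0.52,0],[0,0,0],-1],[[0.04,0.7,0],[0,0,0],-1],[[0.04,0.87,0],[0,0,0],-1],[[0.04,1,0],[0,0,0],-1],[[0.04,1,0],[0,0,0],-1]]'
python3 -m inch '[[[0.017,0.17,0],[0,0,0],-1],[[0.017,0.35,0],[0,0,0],-1],[[0.017,0.53,0],[0,0,0],-1],[[0.017,0.64,0],[0,0,0],-1],[[0.017,0.673,0],[0,0,0],-1],[[0.017,0.673,0],[0,0,0],-1],[[0.017,0.673,-0.1],[0,0,0],-1],[[0.017,0.673,-0.2],[0,0,0],-1],[[0.017,0.673,-0.25],[0,0,0],-1],[[0.017,0.673,-0.25],[0,0,0],-1],[[0.017,0.673,-0.25],[0,0,0],-1]]'; python3 pl.py p5
```

```text
time: 15.8
tcp_pos: [487.0, 13.0, 100.4]
tool_rot: [-3.138, -0.09, 0.006]
contact_force: [0.1, 0.1, -0.9]
opening: 10.6
gripper_force: 30.0
time: 16.38
tcp_pos: [496.2, 212.0, 100.6]
tool_rot: [-3.139, -0.09, 0.002]
contact_force: [0.6, 0.1, -1.0]
opening: 10.6
gripper_force: 30.0
time: 17.3
tcp_pos: [500.4, 341.5, 51.1]
tool_rot: [3.139, 0.082, -0.003]
contact_force: [-0.4, -0.2, -1.4]
opening: 11.0
gripper_force: 30.0
```

View pics/p5.png

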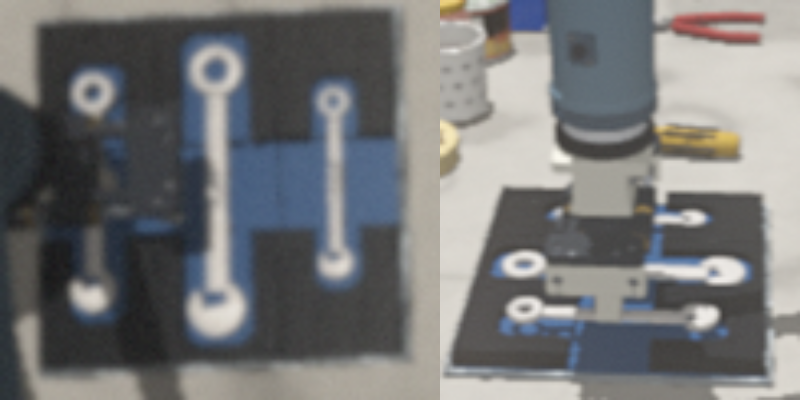

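Aligned over the left pocket (crop x 92 against 99 is height parallax; rows 70–312 against 67–322). Lowering and releasing.

```bash
python3 -m inch '[[[-0.005,0,-0.02],[0,0,0],-1],[[-0.005,0,-0.04],[0,0,0],-1],[[-0.005,0,-0.055],[0,0,0],-1],[[-0.005,0,-0.063],[0,0,0],-1],[[-0.005,0,-0.067],[0,0,0],-1],[[-0.005,0,-0.067],[0,0,0],-1],[[-0.005,0,-0.067],[0,0,0],-1]]'
python3 -m inch '[[[0,0,0],[0,0,0],0],[[0,0,0],[0,0,0],0],[[0,0,0],[0,0,0],0],[[0,0,0],[0,0,0],0],[[0,0,0],[0,0,0],0],[[0,0,0.1],[0,0,0],0],[[0,0,0.3],[0,0,0],0],[[0,0,0.5],[0,0,0],0],[[0,0,0.5],[0,0,0],0],[[0,0,0.5],[0,0,0],0]]'
python3 -m inch '[[[-0.4,-1,0.2],[0,0,0],0],[[-0.4,-1,0.2],[0,0,0],0],[[-0.4,-1,0.2],[0,0,0],0],[[-0.4,-1,0.2],[0,0,0],0],[[-0.4,-1,0.2],[0,0,0],0],[[-0.4,-1,0.2],[0,0,0],0],[[-0.4,-1,0.2],[0,0,0],0],[[-0.4,-1,0.2],[0,0,0],0]]'
python3 -m inch '[[[-0.3,-1,0],[0,0,0],0],[[-0.3,-1,0],[0,0,0],0],[[-0.3,-1,0],[0,0,0],0],[[-0.3,-1,0],[0,0,0],0],[[-0.3,-1,0],[0,0,0],0],[[-0.3,-1,0],[0,0,0],0],[[-0.3,-1,0],[0,0,0],0],[[-0.3,-1,0],[0,0,0],0]]'
python3 pl.py p6
```

```text
time: 17.98
tcp_pos: [499.5, 343.2, 38.2]
tool_rot: [3.14, 0.085, -0.0]
contact_force: [0.4, 0.1, -0.9]
opening: 10.9
gripper_force: 30.0
time: 18.82
tcp_pos: [501.4, 344.0, 141.4]
tool_rot: [-3.138, -0.085, -0.01]
contact_force: [-0.1, -0.1, -0.7]
opening: 46.5
gripper_force: 0.0
time: 19.48
tcp_pos: [419.4, 143.0, 177.6]
tool_rot: [-3.14, -0.081, 0.001]
contact_force: [0.5, 0.7, -0.4]
opening: 46.6
gripper_force: 0.0
time: 20.15
tcp_pos: [360.1, -56.2, 177.8]
tool_rot: [-3.139, -0.084, 0.001]
contact_force: [0.4, 0.3, 0.3]
opening: 46.6
gripper_force: 0.0
```

View pics/p6.png

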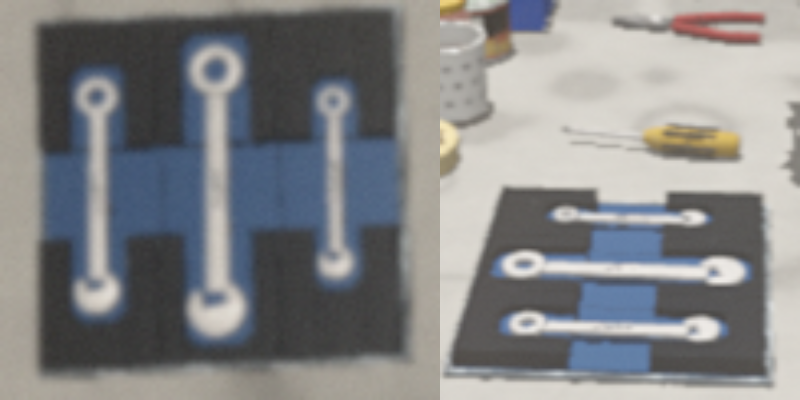

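All three spanners lie central in their pockets (crop columns 97, 215 and 333), flat on the blue floors. The pliers and screwdriver are in their starting places. Handing in.

```bash
python3 -c "
from cell import job
print(job.close_job())"
```

```text
the job is handed in; nothing more can be done
None
```

The job is handed in at about 20 s of the 80 s allowed: the last pictures show all three spanners flat and central in their own pockets, and the pliers, screwdriver and hex key were left alone; no verdict came back.

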